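# Raise the bench magnifier one notch

## Task

The magnifier on the repair bench sits too low over the work. Take its stand's black top knob and raise the magnifier's mast by exactly one notch, until the stand's pawl catches it and carries it there, then let go. Leave the lamp on its twin stand at the height it has.

Things in the scene. Friction and masses are not known exactly. Their poses are not given: they have to be found in the camera images.
- magnifier (a joint): Mast height in m: 0 at the start (lowest notch), growing upwards to a stop at 0.095; slides only vertically. Notches 40 mm apart: a spring pawl carries the mast at 0, 0.040 and 0.080. It clicks in by itself once the mast is 5 mm above a notch; let go, the mast sinks to the notch below, never past it. Lifting takes 3 to 8 N (mast and head about 0.45 kg).
- magnifier_knob (a point): Centre of the black upright round knob, 32 mm across, 34 mm tall, on top of the magnifier's mast; 207 mm above the table at the start; z up. Free around it; below it 28 mm of bare rod, then the head's arm (top 45 mm below this point). Head: flat level clear lens with white rim, 118 mm across, 137 mm from the mast along this point's -x. Blue foot 150 x 110 mm, fixed; brass pawl with red tail.
- lamp (a joint): Mast height of the lamp's stand in m: 0 at the start, in its lowest notch; to stay there. Same ratchet as the magnifier's.
- lamp_knob (a point): Centre of the same black knob on the lamp's mast. A twin of the magnifier's stand, but its head is an orange cone-shaped lamp shade, 96 mm wide, 60 mm tall, 128 mm from the mast along this point's -x. Either stand may be the left or the right one.

How it is judged:
On the way:
1. the magnifier's mast has been raised to the next notch (value of joint magnifier above 0.036 m), for 0.1 s.
At the end, for the whole second after the job is handed in: The magnifier's mast rests on its pawl one notch up (joint magnifier 0.033 to 0.047 m), still (under 10 mm/s), and the lamp's mast is still in its lowest notch (joint lamp under 0.010 m) (value of joint magnifier between 0.033 and 0.047 m and velocity of joint magnifier between -0.01 and 0.01 m/s and value of joint lamp below 0.01 m); the robot touches nothing.
It fails at once if the lamp's mast is raised (over 20 mm) (value of joint lamp above 0.02 m).
It also fails if it takes over 29 s, if anything falls off the work surface, if the arm or the gripper's body presses on something with over 40 N, if the wrist force passes 120 N, or if a joint passes its speed limit or range.

## Robot

A 7-joint arm with a two-finger parallel gripper is mounted at the origin on the work surface. World frame = base frame: x ahead of the robot, y to its left, z up, the work surface at z = 0. Lengths are in m, angles in rad, forces in N, time in s.
With the tool pointing down it reaches from about 0.4 to 0.9 m from the base axis. Payload 5.5 kg.
Tool frame: the origin (TCP) lies midway between the tips of the shut fingers; the grasp point (between the pads) lies 19 mm behind it; x points along the fingers, y is the direction in which the jaws open and shut, and the axes are right-handed (so a half turn about x gives the same grasp; the last joint's range is limited). The gripper opens to 92 mm and grips with 3 to 60 N. Pads are 19 mm wide; open, the fingers measure 130 mm over their backs; the gripper's body (75 mm by 190 mm) begins 47 mm behind the grasp point.
Start: joints at [1.41, 0.501, -0.427, 1.55, 0.221, 1.138, -0.21], TCP at [0.267, -0.592, 0.227] pointing down, gripper open.
Joint ranges: [-2.88, 2.88], [-0.31, 2.03], [-1.54, 1.56], [0.2, 2.42], [-1.41, 4.55], [0.19, 2.02], [-2.57, 2.57]. Speed limits (rad/s): [2.57, 2.57, 3.14, 3.14, 3.14, 3.14, 3.14].

## Interface

Orientations are given as a unit quaternion [w, x, y, z].
In Python, from cell import robot, get_image, look_for gives the robot as it stands. The module is installed in compiled form; this text tells all that it offers.
- The arm moves only by the tool drive_tool, never from a script. Its argument "deltas" is a list of rows, each an object with "travel": the shift along the tool's x, y, z in mm, a list of three; "yaw": the turn about the tool's x in rad. A call has 1 to 12 rows; each row shifts and turns the commanded pose from where the row before left it, along the tool's axes as they then stand; what a row does not reach is not made up. A row lasts 1/12 s, in which the tool goes at most 41.7 mm and 7.16 degrees, less where a joint would pass 70% of its speed; a pose out of reach is approached as far as the arm can. A call is refused whole if a number of a shift passes 41.7 or a number of a turn 0.125, either way. A call with a gripper value outside its range is refused whole. "hand" is the closure in counts, from 0 (fully open) to 255 (shut), set as the call begins (left out, the last holds). The fingers move at their own pace and stop on an object; "squeeze" is the grip in N (left out, the last holds). Time passes only in rows, so rows that do not move let the fingers close. It gives the time, the measured TCP pose, the force and the opening at its end, in the units of the state.
- robot.read_state(): the state, without advancing time (a new reading comes with each control period).
- get_image(name): name is "scene" or "top" or "wrist"; returns a dict with "frame" (384x512x3 uint8, blue, green, red), "fovy" (degrees; the focal length in pixels is half the picture's height over the tangent of half this angle, whatever the lens; pixels are square), "cx", "cy" (the principal point, pixels), "rvec" (rotation vector, rad) and "tvec" (3), from world to camera coordinates, as OpenCV has them. Camera axes: x right, y down, z forward; pixel columns grow to the right and rows downward; lengths in m; the calibration is good to about 2 mm. A picture is of the moment at which its call begins. There is no depth.
- robot.hand_in(): hands the job in, once; it reports no verdict.
Trained networks look in the newest picture that a camera, given by its name, has taken for a name from the list of things; names that differ only in an ending like _2 or _b are one class to them, and where a whole thing is asked for, a point or a joint stands for the part that bears it (a point fixed in the world has none). Each returns a list of dicts, best first, with "score" (0 to 1); they miss things now and then, are a little off and sometimes report something else, mostly with a low value. They report only what shows in the picture. A call takes as long as a camera call.
- look_for(thing, camera): "at" ([column, row] in pixels, amid what is visible of it).
The state is a dict: "t": time; "qpos": joint angles; "joint_vel": joint speeds; "effort": joint torques, N m; "ee_pos": TCP position; "orientation": TCP orientation; "contact_force": force on the tool from outside, world axes, zero at the start; "wrist_torque": the same for the moment, N m; "gripper_width": finger opening in m.
Only numpy, scipy, OpenCV 4.12 (cv2) and the standard library are available. Lean on these libraries where they do the work, as an engineer would, in place of code of your own. Each camera call takes 0.05 s, during which the arm holds its last target.

## Working session

There is one attempt and no reset: what is moved stays moved. The work goes in short steps, Python scripts to look and compute and a tool call to move; the robot and the scene stay as the last step left them, time stands still between calls to the robot, and variables do not carry over. Pictures are saved under pics/ and viewed, and the job is handed in when it is done.

Besides the shell and the picture viewer there is one more tool, called as name(argument=value, ...), one argument or row to a line, values as JSON. drive_tool: Moves the arm, as the interface text tells. Its arguments: {"type":"object","properties":{"deltas":{"type":"array"},"hand":{"type":"number"},"squeeze":{"type":"number"}},"required":["deltas"]}

```bash
mkdir -p pics
cat > h.py <<'E'
import numpy as np, cv2
from cell import robot, get_image, look_for
def cam(im):
    f=192/np.tan(np.radians(im["fovy"])/2)
    R=cv2.Rodrigues(np.array(im["rvec"],float))[0]; t=np.array(im["tvec"],float).ravel()
    return np.array([[f,0,im["cx"]],[0,f,im["cy"]],[0,0,1]]),R,t
def ray(im,p):
    K,R,t=cam(im); d=R.T@np.linalg.inv(K)@[p[0],p[1],1]; return -R.T@t,d/np.linalg.norm(d)
def proj(im,X):
    K,R,t=cam(im); q=K@(R@np.array(X)+t); return q[:2]/q[2]
def tri(obs):
    A=np.zeros((3,3));b=np.zeros(3)
    for im,p in obs:
        c,d=ray(im,p);M=np.eye(3)-np.outer(d,d);A+=M;b+=M@c
    X=np.linalg.solve(A,b); return X,[(proj(im,X)-p).round(1) for im,p in obs]
E
python3 - <<'E'
from h import *
print(robot.read_state())
ims={}
for c in("scene","top","wrist"):
    im=get_image(c); ims[c]=im; cv2.imwrite(f"pics/{c}0.png",im["frame"])
    for n in("magnifier_knob","lamp_knob","magnifier","lamp"):
        print(c,n,[(np.round(d["at"],1).tolist(),round(d["score"],2)) for d in look_for(n,c)])
import pickle;pickle.dump(ims,open("ims.pkl","wb"))
print(robot.read_state()["t"])
E
```

```text
{'t': 0.0, 'qpos': array([ 1.41020905,  0.50180965, -0.42678239,  1.55146296,  0.22081097,
        1.13830302, -0.21033208]), 'joint_vel': array([ 1.53918270e-03, -2.63680718e-04, -7.69408974e-04, -1.97066818e-05,
       -3.00275593e-03,  1.54515619e-03, -4.25671186e-04]), 'effort': array([ 1.07084466e-03, -5.66603136e+01, -5.81577569e+00, -2.79110008e+01,
       -6.87398552e-02,  3.07667989e-02,  1.25734141e-04]), 'ee_pos': array([ 0.2669503 , -0.59187837,  0.22569614]), 'orientation': array([-0.14805204, -0.69116071, -0.14938865,  0.69141919]), 'contact_force': array([ 0.37101366,  0.44653281, -0.74673001]), 'wrist_torque': array([ 3.49531761e-02, -4.27761197e-02, -7.57825983e-05]), 'gripper_width': 0.09179858671449881}
scene magnifier_knob [([214.7, 102.0], 0.94)]
scene lamp_knob [([297.8, 210.1], 0.57)]
scene magnifier []
scene lamp [([298.0, 216.2], 0.95)]
top magnifier_knob [([346.6, 266.9], 0.78)]
top lamp_knob [([194.6, 225.1], 0.87)]
top magnifier [([349.3, 264.7], 0.82)]
top lamp [([194.6, 227.6], 0.72)]
wrist magnifier_knob []
wrist lamp_knob []
wrist magnifier []
wrist lamp []
0.75
```

View pics/scene0.png

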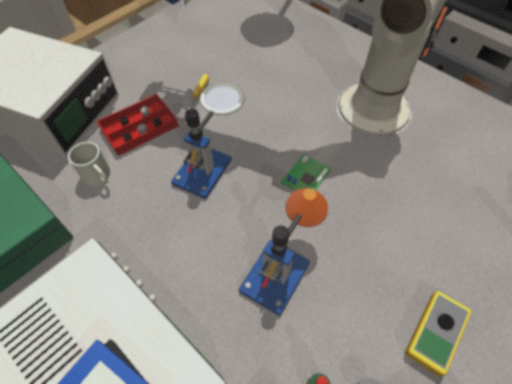

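View pics/top0.png

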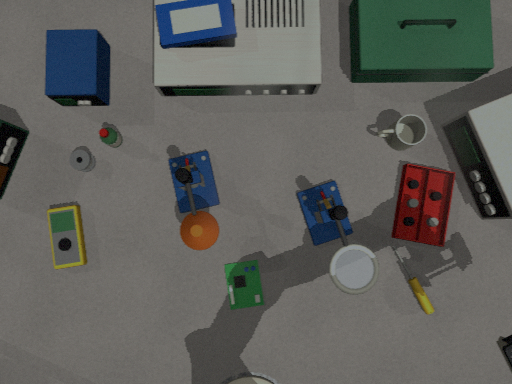

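Run:
```python
from h import *
import pickle
ims=pickle.load(open("ims.pkl","rb"))
for n,a,b in(("mag",(214.7,102),(346.6,266.9)),("lamp",(297.8,210.1),(194.6,225.1)),("x",(214.7,102),(194.6,225.1)),("x2",(297.8,210.1),(346.6,266.9))):
    print(n,tri([(ims["scene"],np.array(a)),(ims["top"],np.array(b))]))
for c in("scene","top"): print(c,ray(ims[c],(256,192)))
```

```text
mag (array([ 0.41148681, -0.24328945,  0.15062255]), [array([ 5.3, -0.1]), array([ 3.9, -4.4])])
lamp (array([0.50985771, 0.11680343, 0.13774422]), [array([ 4.4, -0. ]), array([ 3.1, -2.6])])
x (array([0.56268244, 0.04125434, 0.46131254]), [array([ 47.4, -10.3]), array([ 24.4, -35.7])])
x2 (array([ 0.32775589, -0.17120379, -0.27256375]), [array([-37., -22.]), array([-45.8,  10.4])])
scene (array([0.88104468, 0.33011065, 0.85124125]), array([-0.3952344 , -0.37486494, -0.83860959]))
top (array([ 0.50384232, -0.01351189,  1.19765164]), array([ 0.07272489, -0.00956168, -0.9973062 ]))
```

The scene view shows the magnifier (white lens at (222,98)) with its knob near (193,118). The top view has the magnifier knob near (340,213). The network hits are on the heads or the whole part, not the knobs, so I'll measure the knobs in zoomed crops.

Run:
```python
from h import *
import pickle
ims=pickle.load(open("ims.pkl","rb"))
a=ims["scene"]["frame"][70:200,150:280];b=ims["top"]["frame"][170:300,280:410]
z=lambda i:cv2.resize(i,(390,390),interpolation=cv2.INTER_CUBIC)
cv2.imwrite("pics/z0.png",np.hstack([z(a),z(b)]))
```

```text
(no output)
```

View pics/z0.png

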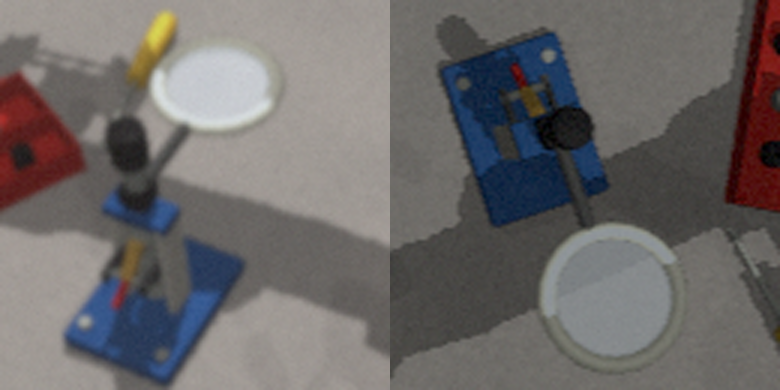

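View pics/wrist0.png

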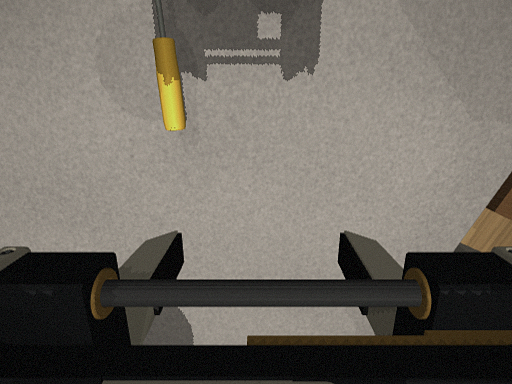

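```bash
cat > p.py <<'E'
from h import *
from scipy.spatial.transform import Rotation as Ro
def Rt(s):
    w,x,y,z=s["orientation"]; return Ro.from_quat([x,y,z,w]).as_matrix()
E
python3 - <<'E'
from p import *
import pickle
ims=pickle.load(open("ims.pkl","rb"))
X,r=tri([(ims["scene"],np.array((192.3,117.7))),(ims["top"],np.array((338.7,213.)))]);print(X,r)
s=robot.read_state();R=Rt(s);print(R.round(3))
for c in ims: print(c,proj(ims[c],X))
print("tool-frame mm to knob", (R.T@(X-s["ee_pos"])*1000).round(1), np.hypot(*X[:2]))
# lens centre top check
L,r=tri([(ims["scene"],np.array((150+217/3,70+86/3))),(ims["top"],np.array((280+222/3,170+298/3)))]);print(L,r,np.linalg.norm((L-X)[:2]))
E
```

```text
[ 0.52719916 -0.20867061  0.20459945] [array([0.3, 0. ]), array([ 0.2, -0.3])]
[[ 0.     0.411 -0.912]
 [-0.    -0.912 -0.411]
 [-1.     0.    -0.   ]]
scene [192.63099261 117.712171  ]
top [338.92677592 212.74463874]
wrist [ -697.09572232 -1192.17453548]
tool-frame mm to knob [  22.2 -243.  -394.7] 0.5669941612140088
[ 0.39483903 -0.25249914  0.14454905] [array([0., 0.]), array([ 0., -0.])] 0.1394279216956687
```

The magnifier knob measures (0.527, -0.209, 0.205). That fits the stated 0.207 m height, and the lens is 139 mm away against 137 mm stated. I'll lift first, then move across.

drive_tool(
  deltas=[
    {"travel": [-25,0,0]},
    {"travel": [-30,0,0]},
    {"travel": [-25,-10,-15]},
    {"travel": [0,-15,-25]},
    {"travel": [0,-15,-25]},
    {"travel": [0,-15,-25]},
    {"travel": [0,-15,-25]},
    {"travel": [0,-15,-25]},
    {"travel": [0,-15,-25]},
    {"travel": [0,-15,-25]},
    {"travel": [0,-15,-25]},
    {"travel": [0,-15,-25]},
  ],
  hand=0,
  squeeze=30,
)

```text
schema error: expected keys travel, yaw
```

Run:
```python
from p import *
s=robot.read_state();im=get_image("wrist");cv2.imwrite("pics/w1.png",im["frame"])
X=np.array([.5272,-.2087,.207]);print(s["t"],s["ee_pos"],s["qpos"].round(2),(Rt(s).T@(X-s["ee_pos"])*1000).round(1),proj(im,X))
print(look_for("magnifier_knob","wrist"))
```

```text
0.75 [ 0.26730903 -0.59251034  0.22678579] [ 1.41  0.5  -0.43  1.55  0.22  1.14 -0.21] [  19.8 -243.  -394.7] [ -726.41665343 -1231.49417274]
[]
```

View pics/w1.png

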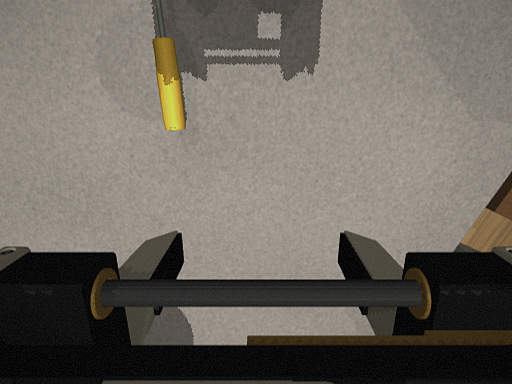

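The call was refused because each row needs a yaw value, so the wrist view is unchanged: screwdriver at (170,90) and no knob. I'll send it again with yaw.

drive_tool(
  deltas=[
    {"travel": [-25,0,0],"yaw": 0},
    {"travel": [-30,0,0],"yaw": 0},
    {"travel": [-25,-10,-15],"yaw": 0},
    {"travel": [0,-15,-25],"yaw": 0},
    {"travel": [0,-15,-25],"yaw": 0},
    {"travel": [0,-15,-25],"yaw": 0},
    {"travel": [0,-15,-25],"yaw": 0},
    {"travel": [0,-15,-25],"yaw": 0},
    {"travel": [0,-15,-25],"yaw": 0},
    {"travel": [0,-15,-25],"yaw": 0},
    {"travel": [0,-15,-25],"yaw": 0},
    {"travel": [0,-15,-25],"yaw": 0},
  ],
  hand=0,
  squeeze=30,
)

```text
t: 1.85
ee_pos: [0.4271, -0.3604, 0.307]
orientation: [0.149, 0.691, 0.149, -0.691]
contact_force: [-0.1, 0.4, -0.5]
gripper_width: 0.092
```

Run:
```python
from p import *
s=robot.read_state();im=get_image("wrist");cv2.imwrite("pics/w2.png",im["frame"])
X=np.array([.5272,-.2087,.207]);print(s["t"],s["ee_pos"],s["qpos"].round(2),(Rt(s).T@(X-s["ee_pos"])*1000).round(1),proj(im,X))
print(look_for("magnifier_knob","wrist"))
```

```text
1.85 [ 0.42707816 -0.36037311  0.30697054] [ 1.12  0.28 -0.57  1.68  0.16  1.22 -0.63] [  99.9  -97.1 -153.6] [1.32365071e+02 8.39240209e-02]
[{'at': [151.4, 144.1], 'score': 0.94}]
```

View pics/w2.png

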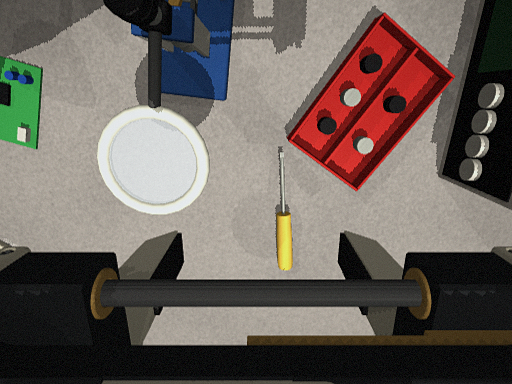

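The wrist view shows the lens at (153,160) and the knob at the top edge near (135,5), which agrees with the prediction of (132,0). I'll go closer and stop short for a refined look.

drive_tool(
  deltas=[
    {"travel": [0,-24,-20],"yaw": 0},
    {"travel": [0,-24,-20],"yaw": 0},
    {"travel": [0,-24,-20],"yaw": 0},
    {"travel": [0,-25,-20],"yaw": 0},
    {"travel": [0,0,0],"yaw": 0},
    {"travel": [0,0,0],"yaw": 0},
  ],
)

```text
t: 2.45
ee_pos: [0.4601, -0.2386, 0.3072]
orientation: [0.15, 0.691, 0.15, -0.691]
contact_force: [-0.3, -0.3, 0.4]
gripper_width: 0.0917
```

Run:
```python
from p import *
s=robot.read_state();im=get_image("wrist");cv2.imwrite("pics/w3.png",im["frame"])
import pickle;pickle.dump(im,open("w3.pkl","wb"))
X=np.array([.5272,-.2087,.207]);print(s["t"],s["ee_pos"],(Rt(s).T@(X-s["ee_pos"])*1000).round(1))
for dz in(0,.017,-.017):print(proj(im,X+[0,0,dz]))
```

```text
2.45 [ 0.46012914 -0.23863381  0.30722096] [100.2   0.5 -73.4]
[262.77931433 111.12071836]
[262.94467237 112.13602671]
[262.6341162  110.22919317]
```

View pics/w3.png

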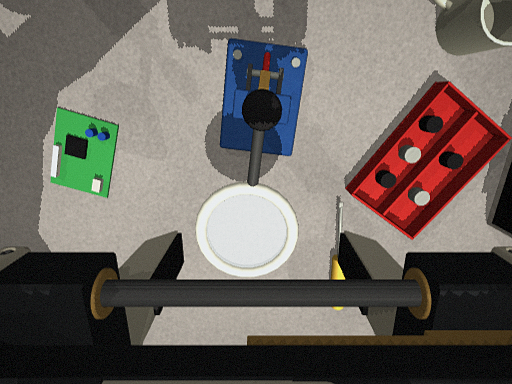

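The knob shows at (262,109) against a prediction of (263,112), so it agrees within about 1 mm. Now above it and down.

drive_tool(
  deltas=[
    {"travel": [0,0,-25],"yaw": 0},
    {"travel": [0,0,-25],"yaw": 0},
    {"travel": [0,0,-24],"yaw": 0},
    {"travel": [0,0,0],"yaw": 0},
    {"travel": [15,0,0],"yaw": 0},
    {"travel": [20,0,0],"yaw": 0},
    {"travel": [20,0,0],"yaw": 0},
    {"travel": [20,0,0],"yaw": 0},
    {"travel": [20,0,0],"yaw": 0},
    {"travel": [15,0,0],"yaw": 0},
    {"travel": [8,0,0],"yaw": 0},
    {"travel": [0,0,0],"yaw": 0},
  ],
)

```text
t: 3.5
ee_pos: [0.5249, -0.2114, 0.1865]
orientation: [-0.147, -0.69, -0.149, 0.693]
contact_force: [-0.6, 1.4, 0.2]
gripper_width: 0.0919
```

Run:
```python
from p import *
s=robot.read_state();ims=[get_image(c) for c in("wrist","scene")];cv2.imwrite("pics/w4.png",cv2.resize(np.hstack([i["frame"] for i in ims]),(800,300)))
X=np.array([.5272,-.2087,.207]);print(s["t"],s["ee_pos"],s["contact_force"],(Rt(s).T@(X-s["ee_pos"])*1000).round(1))
```

```text
3.5 [ 0.52487498 -0.21135636  0.18654432] [-0.5976161   1.37931996  0.18921396] [-20.5  -1.5  -3.1]
```

View pics/w4.png

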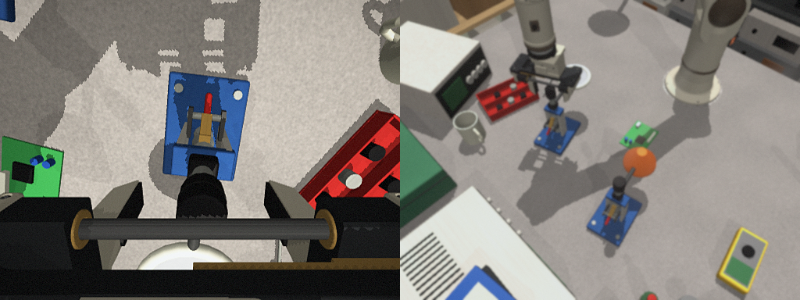

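The knob stands between the fingers (wrist panel, about (203,195)). I'll make a small trim, then close.

drive_tool(
  deltas=[
    {"travel": [0,-1,-3],"yaw": 0},
    {"travel": [0,0,0],"yaw": 0},
  ],
)

```text
t: 3.77
ee_pos: [0.5305, -0.2077, 0.1901]
orientation: [0.149, 0.692, 0.148, -0.691]
contact_force: [0.2, 0.6, -0.0]
gripper_width: 0.0919
```

drive_tool(
  deltas=[
    {"travel": [0,0,0],"yaw": 0},
    {"travel": [0,0,0],"yaw": 0},
    {"travel": [0,0,0],"yaw": 0},
    {"travel": [0,0,0],"yaw": 0},
    {"travel": [0,0,0],"yaw": 0},
    {"travel": [0,0,0],"yaw": 0},
    {"travel": [0,0,0],"yaw": 0},
    {"travel": [0,0,0],"yaw": 0},
    {"travel": [0,0,0],"yaw": 0},
    {"travel": [0,0,0],"yaw": 0},
  ],
  hand=255,
  squeeze=40,
)

```text
t: 4.6
ee_pos: [0.5294, -0.2081, 0.1887]
orientation: [0.149, 0.691, 0.148, -0.691]
contact_force: [-0.9, 1.7, 0.7]
gripper_width: 0.0314
```

Opening is 31.4 mm, so the knob is held. I'll raise 55 mm, which is past 45 (the click) and well under 80 to 85.

drive_tool(
  deltas=[
    {"travel": [-3,0,0],"yaw": 0},
    {"travel": [-5,0,0],"yaw": 0},
    {"travel": [-6,0,0],"yaw": 0},
    {"travel": [-6,0,0],"yaw": 0},
    {"travel": [-6,0,0],"yaw": 0},
    {"travel": [-6,0,0],"yaw": 0},
    {"travel": [-6,0,0],"yaw": 0},
    {"travel": [-6,0,0],"yaw": 0},
    {"travel": [-6,0,0],"yaw": 0},
    {"travel": [-5,0,0],"yaw": 0},
    {"travel": [0,0,0],"yaw": 0},
    {"travel": [0,0,0],"yaw": 0},
  ],
)

```text
t: 5.6
ee_pos: [0.5294, -0.2081, 0.2442]
orientation: [0.149, 0.692, 0.148, -0.691]
contact_force: [3.9, -3.8, -4.8]
gripper_width: 0.0313
```

Run:
```python
from p import *
s=robot.read_state();ims=[get_image(c) for c in("wrist","scene")];cv2.imwrite("pics/w5.png",cv2.resize(np.hstack([i["frame"] for i in ims]),(800,300)))
print(s["t"],s["ee_pos"],s["contact_force"],s["gripper_width"])
```

```text
5.6 [ 0.52939201 -0.20808408  0.24418783] [ 3.94992003 -3.75076318 -4.77517251] 0.03130586833687588
```

View pics/w5.png

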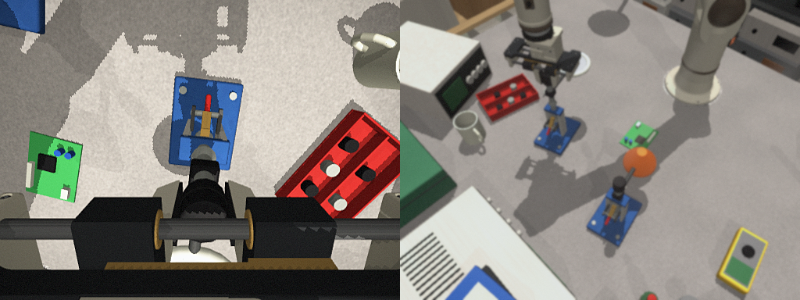

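The knob is still held and the 4.8 N load matches the mast's weight; the lamp is unmoved. I'll lower gently onto the pawl, watching the force.

drive_tool(
  deltas=[
    {"travel": [3,0,0],"yaw": 0},
    {"travel": [4,0,0],"yaw": 0},
    {"travel": [4,0,0],"yaw": 0},
    {"travel": [3,0,0],"yaw": 0},
    {"travel": [0,0,0],"yaw": 0},
    {"travel": [0,0,0],"yaw": 0},
  ],
)

```text
t: 6.2
ee_pos: [0.5294, -0.2081, 0.229]
orientation: [0.149, 0.691, 0.149, -0.691]
contact_force: [4.9, -3.7, -4.8]
gripper_width: 0.0315
```

drive_tool(
  deltas=[
    {"travel": [1,0,0],"yaw": 0},
    {"travel": [0.5,0,0],"yaw": 0},
    {"travel": [0,0,0],"yaw": 0},
    {"travel": [0,0,0],"yaw": 0},
  ],
)

```text
t: 6.53
ee_pos: [0.5294, -0.2081, 0.2285]
orientation: [0.149, 0.691, 0.148, -0.691]
contact_force: [1.1, -4.2, 1.3]
gripper_width: 0.0318
```

The force has gone from -4.8 N to +1.3 N at about 39.8 mm up, so the pawl now carries the mast. Next I'll release it.

drive_tool(
  deltas=[
    {"travel": [0,0,0],"yaw": 0},
    {"travel": [0,0,0],"yaw": 0},
    {"travel": [0,0,0],"yaw": 0},
    {"travel": [0,0,0],"yaw": 0},
    {"travel": [0,0,0],"yaw": 0},
    {"travel": [0,0,0],"yaw": 0},
    {"travel": [0,0,0],"yaw": 0},
    {"travel": [0,0,0],"yaw": 0},
    {"travel": [0,0,0],"yaw": 0},
    {"travel": [0,0,0],"yaw": 0},
  ],
  hand=0,
)

```text
t: 7.37
ee_pos: [0.5292, -0.2077, 0.2282]
orientation: [0.149, 0.691, 0.149, -0.691]
contact_force: [0.1, 1.2, -0.0]
gripper_width: 0.0902
```

drive_tool(
  deltas=[
    {"travel": [-5,0,0],"yaw": 0},
    {"travel": [-15,0,0],"yaw": 0},
    {"travel": [-20,0,0],"yaw": 0},
    {"travel": [-20,0,0],"yaw": 0},
    {"travel": [-20,0,0],"yaw": 0},
    {"travel": [-10,0,25],"yaw": 0},
    {"travel": [0,0,25],"yaw": 0},
    {"travel": [0,0,25],"yaw": 0},
    {"travel": [0,0,25],"yaw": 0},
    {"travel": [0,0,20],"yaw": 0},
    {"travel": [0,0,0],"yaw": 0},
    {"travel": [0,0,0],"yaw": 0},
  ],
)

```text
t: 8.37
ee_pos: [0.4192, -0.2579, 0.3188]
orientation: [0.148, 0.692, 0.147, -0.691]
contact_force: [0.7, -0.1, 0.7]
gripper_width: 0.0919
```

Run:
```python
from p import *
import pickle
s=robot.read_state();ims={c:get_image(c) for c in("wrist","scene","top")}
pickle.dump(ims,open("end.pkl","wb"))
print(s["t"],s["ee_pos"],s["contact_force"],s["gripper_width"])
z=lambda i:cv2.resize(i,(390,390),interpolation=cv2.INTER_CUBIC)
cv2.imwrite("pics/e1.png",np.hstack([z(ims["scene"]["frame"][70:200,150:280]),z(ims["wrist"]["frame"][0:384,64:448])]))
cv2.imwrite("pics/e2.png",ims["scene"]["frame"])
for z in(.207,.247):
  print(z,*[proj(ims[c],[.5283,-.2084,z]).round(1) for c in ims])
```

```text
8.3667 [ 0.41922619 -0.25785647  0.31884631] [ 0.69466985 -0.05714431  0.73820062] 0.09191004166101877
0.207 [261.3  51.9] [192.2 117.3] [339.  212.2]
0.247 [261.5  43.7] [189.6 104.6] [342.6 211.7]
```

View pics/e1.png

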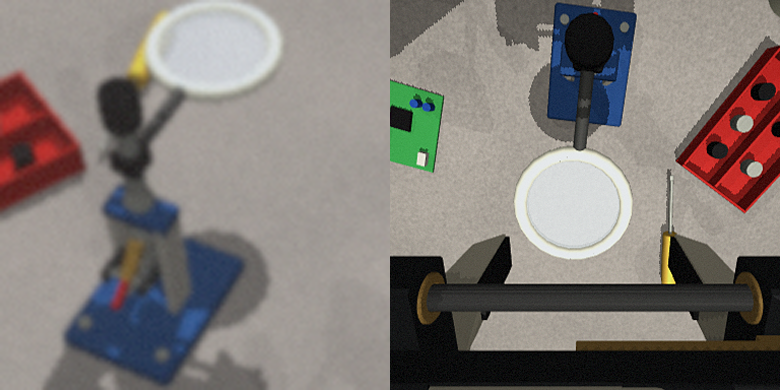

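View pics/e2.png

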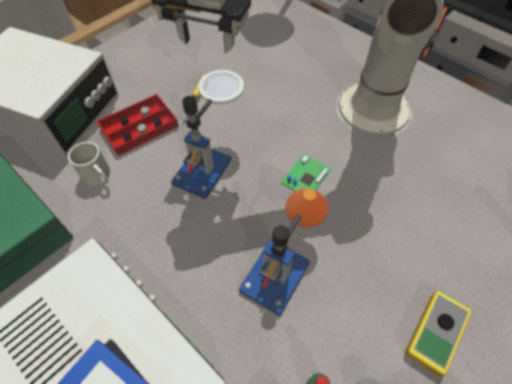

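The knob is now at scene (190,106). The prediction is (189.6,104.6) at +40 mm, against (192,117) at 0. The lamp is unchanged at (306,208), with its knob at (281,235). The hand is clear, so I'm handing in.

```bash
python3 -c "
from cell import robot
print(robot.hand_in()); print(robot.read_state()['t'])"
```

```text
the job is handed in; nothing more can be done
None
the job is handed in; nothing more can be done
```

I raised the magnifier's mast one notch and let go. I lifted its knob about 55 mm, lowered it until the pawl took the load, opened the gripper and backed away. I handed in at about 8.5 s; no verdict was reported.

**Checks that agreed:**
- **Pawl load:** the vertical force went from -4.8 N to +1.3 N at about 39.8 mm up, so the pawl was carrying the mast.
- **Height after release:** the knob showed at scene pixel (190,106). The prediction for +40 mm was (189.6,104.6), which puts the mast about 37–40 mm up.
- **Lamp:** it looked unchanged in the scene view, with its knob still near (281,235).
- **Robot clear:** the hand was free of everything, with less than about 1 N on the tool.

**Checks that disagreed or failed:**
- **Network detections:** the knob detections marked the stand heads rather than the knobs, so I measured the magnifier's knob by eye in two views. It came out 204.6 mm high against the stated 207 mm, with the lens 139 mm away against 137 mm.
- **Refused move:** my first move call was refused because it lacked the yaw values, and nothing moved.

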